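# Open the child-resistant waste bottle and bring the funnel over it

## Robot

A 6-joint arm with a two-finger parallel gripper is mounted at the origin on the work surface. World frame = base frame: x ahead of the robot, y to its left, z up, the work surface at z = 0. Lengths are in m, angles in degrees, forces in N, time in s.
With the tool pointing down it reaches from about 0.25 to 0.725 m from the base axis. Payload 9.7 kg.
Tool frame: the origin (TCP) lies midway between the tips of the shut fingers; the grasp point (between the pads) lies bot.grasp_offset behind it (bot.grasp_offset is the distance from the TCP to the grasp point, in m); x points along the fingers, y is the direction in which the jaws open and shut, and the axes are right-handed (so a half turn about x gives the same grasp; the last joint's range is limited). The gripper opens to 85 mm and grips with 20 to 120 N. Pads are 22 mm wide; open, the fingers measure 114 mm over their backs; the gripper's body (76 mm by 85 mm) begins 54 mm behind the grasp point. The pads swing forward as they close: fully open they stand 13 mm farther back than shut.
Start: joints at [-69.385, 4.979, 10.078, 95.1, 0, 90], TCP at [0.194, -0.515, 0.231] pointing down, gripper open.
Joint ranges: [-179.16, 179.16], [-48.56, 103.87], [-65.8, 70.77], [-126.05, 130.52], [-82.76, 87.17], [-180, 180]. Speed limits (degrees/s): [127.2, 127.2, 147.25, 180, 180, 180].

## Interface

Orientations are given as [roll, pitch, yaw] about the fixed x, y, z axes, in that order (R = Rz(yaw) Ry(pitch) Rx(roll)).
In Python, from workcell import status, camera, bot gives the robot as it stands.
- The arm moves only by the shell command python3 -m jog 'ROWS' [OPENING] [FORCE]. ROWS is text: rows parted by semicolons, each of 4 numbers parted by spaces: the shift along the tool's x, y, z in mm, then the turn about the tool's x in degrees. A call has exactly 8 rows; each row is the pose to reach, as a shift and turn from the pose commanded when the call began, along the tool's axes at that moment; what a row does not reach only later rows make up. A row lasts 1/8 s, in which the tool goes at most 62.5 mm and 10.7 degrees, less where a joint would pass 70% of its speed; a pose out of reach is approached as far as the arm can. A call with a gripper value outside its range is refused whole. OPENING is the opening, from 0 (shut) to 1 (fully open), set as the call begins (- or left out, the last holds). The fingers move at their own pace and stop on an object; FORCE is the grip in N (left out, the last holds). Time passes only in rows, so rows that repeat a pose let the fingers close, or fill a call up. It gives the time, the measured TCP pose, the force and the opening at its end, in the units of the state.
- status.get_obs(): the state, without advancing time (a new reading comes with each control period).
- camera(name): name is "scene" or "top" or "wrist"; returns a dict with "color" (420x560x3 uint8, red, green, blue), "vfov" (degrees; the focal length in pixels is half the picture's height over the tangent of half this angle, whatever the lens; pixels are square), "cx", "cy" (the principal point, pixels), "rvec" (rotation vector, rad) and "tvec" (3), from world to camera coordinates, as OpenCV has them. Camera axes: x right, y down, z forward; pixel columns grow to the right and rows downward; lengths in m; the calibration is good to about 2 mm. A picture is of the moment at which its call begins. There is no depth.
- bot.job_done(): hands the job in, once; it reports no verdict.
The state is a dict: "time": time; "q": joint angles; "qd": joint speeds; "joint_efforts": joint torques, N m; "ee_pos": TCP position; "tcp_rot": TCP orientation; "wrist_force": force on the tool from outside, world axes, zero at the start; "torque": the same for the moment, N m; "opening": finger opening in m.
Only numpy, scipy, OpenCV 4.12 (cv2) and the standard library are available. Lean on these libraries where they do the work, as an engineer would, in place of code of your own. Each camera call takes 0.05 s, during which the arm holds its last target. There are 200 camera calls.

## Task

Make the amber waste bottle clamped in the stand ready to be poured into: press its white child-resistant cap down and, keeping it pressed, turn it anticlockwise past its ratchet until it comes free, then lift it off and set it down, not drop it, right way up on the free floor of the steel tray. Then swing the blue funnel round on the stand so that its stem points into the middle of the open mouth. Leave the glassware, and the stopper in the tray, standing where they are.

Things in the scene. Friction and masses are not known exactly. Their poses are not given: they have to be found in the camera images.
- stand: retort stand, fixed: grey base plate 270 x 130 x 10 mm and a 12 mm steel rod to 360 mm high. Origin on the table under the bottle's axis; x points from there to the rod, whose axis is 140 mm away; y along the plate's width (plate from x = -80 to +190, y = -65 to +65). A clamp from the rod holds the bottle, its jaws 51 mm from the bottle's axis at 60 to 70 mm height
- waste_bottle: amber wide-mouth bottle, 84 mm diameter, clamped fast in the stand on its base plate; origin: centre of its underside, z up. Shoulder from 84 up to 106 mm, neck 38 mm diameter up to the rim 140 mm above the origin (opening 31 mm wide). Three lugs under the rim hold the cap
- cap: white ribbed child-resistant cap, 56 mm over the ribs, 35 mm tall, about 45 g, red stripe on top along its +x; origin: centre of its lower edge (119.5 mm above the bottle's origin when locked), z up. A sprung liner pushes it up with 6 N; pressed 3 mm (11 N) the lugs clear the ratchet, 5.5 mm (15 N) is its end. Kept pressed 4 to 5 mm it turns anticlockwise from above: it can be lifted after 64 to 80 degrees, stop near 80. Then lift 25 mm
- mouth (a point): centre of the bottle's mouth, at the height of the rim
- funnel_outlet (a point): centre of the lower end of the funnel's stem (12 mm diameter), 178 mm above the table: 13 mm above the locked cap, 28 mm above the rim
- funnel_rim (a point): centre of the blue funnel's upper rim, 268 mm above the table. Hollow cone: 91 mm outside diameter at the rim, 86 inside, 64 inside 22 mm lower, 46 inside 35 mm lower; 2.5 mm wall, open at the top so that shut fingertips can be put in to drag it. It swings 140 mm from the rod on a bar 10 mm thick at 237 mm height
- funnel_arm (a joint): angle of the funnel's arm about the rod, rad: 0 when the funnel is over the bottle, grows anticlockwise seen from above, from -1.9 to 1.9. A light friction (about 1 N at the funnel) keeps it where it is left. Within about 1.1 rad either side of 0 the funnel is in the way of a hand on the cap
- tray: shallow steel tray, 200 x 140 mm outside, fixed, rim 14 mm high, 3 mm walls and floor (floor 3 mm above the table); origin: centre of its underside, x along its 200 mm length. It and the hotplate stand on either side of the stand, either way round
- stopper: green glass stopper standing in the tray, 36 mm across, 34 mm tall, loose; origin: centre of its underside
- hotplate: yellow stirring hotplate with white top, 190 x 170 mm, 81 mm tall, fixed; origin: centre of its underside
- jar_a: small clear jar with white lid, 48 mm diameter, 85 mm tall, loose, close beside the clamped bottle; origin: centre of its underside
- jar_b: small amber jar with black lid, 44 mm diameter, 95 mm tall, loose, close beside the clamped bottle; origin: centre of its underside
- spirit_clear: clear glass spirit bottle, 64 mm diameter, 170 mm tall, loose, at the back; origin: centre of its underside
- spirit_amber: amber glass spirit bottle, 62 mm diameter, 165 mm tall, loose, at the back; origin: centre of its underside
- flask: glass volumetric flask with blue stopper, 72 mm across, 172 mm tall, loose, at the back; origin: centre of its underside
- tasting_glass: stemmed tasting glass, 64 mm across, 140 mm tall, loose, at the back; origin: centre of its underside
Not all that is in view belongs to the job. Of the things like the cap, leave any that is pink; of the rest the smaller one is meant.

How it is judged:
By the outcome, as a careful person would: the job done as asked, in the order asked, and still so for the second after the job is handed in, with the robot touching nothing.
It also fails if it takes over 72 s, if anything falls off the work surface, if the arm or the gripper's body presses on something with over 40 N, if the wrist force passes 120 N, or if a joint passes its speed limit or range.

## Working session

There is one attempt and no reset: what is moved stays moved. The work goes in short steps, Python scripts to look and compute and a shell command to move; the robot and the scene stay as the last step left them, time stands still between calls to the robot, and variables do not carry over. Pictures are saved under pics/ and viewed, about 8 in all and at most 12, crops included, and the job is handed in when it is done.

```bash
mkdir -p pics; ls; python3 - <<'E'
from workcell import status,camera,bot
import cv2,numpy as np,pickle
o=status.get_obs();print({k:np.round(v,3).tolist() for k,v in o.items()},bot.grasp_offset)
for n in("scene","top"):
    c=camera(n);cv2.imwrite(f"pics/{n}0.png",c["color"][:,:,::-1]);pickle.dump(c,open(f"{n}0.pkl","wb"))
    print(n,c["vfov"],c["cx"],c["cy"],c["rvec"],c["tvec"])
E
```

```text
pics
{'time': 0.0, 'q': [-69.386, 5.011, 10.034, 95.1, 0.0, 90.001], 'qd': [-0.08, 0.005, 0.029, 0.011, 0.013, -0.049], 'joint_efforts': [-0.001, -52.039, 46.48, 0.016, 0.0, 0.0], 'ee_pos': [0.194, -0.515, 0.231], 'tcp_rot': [-90.271, 89.923, 110.343], 'wrist_force': [0.599, -0.341, 0.334], 'torque': [-0.033, 0.01, 0.037], 'opening': 0.085} 0.0187
scene 43.1964490155714 286.00142649913164 211.7984784516899 [ 0.83805133  2.61448595 -1.02810854] [ 0.45257645 -0.09410868  1.48913137]
top 57.36487722562994 278.8077873519611 209.28671754901947 [ 2.15081978 -2.1369701   0.12531436] [0.00339456 0.55591637 0.93329207]
```

View pics/scene0.png

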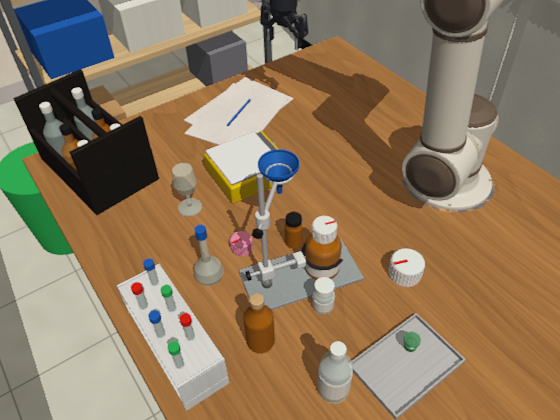

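View pics/top0.png

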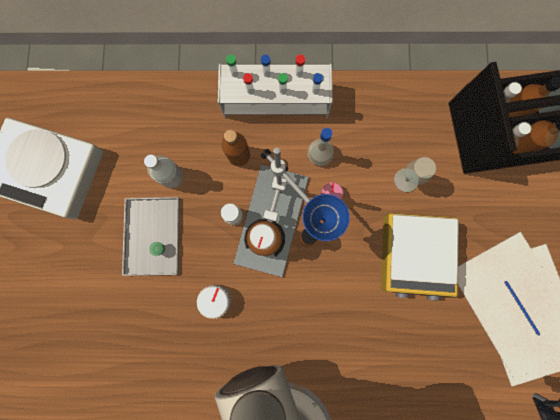

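Top view: robot at the bottom, bottle cap at about (262,236) with its stripe, tray at left (124–182, 198–275) with the stopper at (157,248), funnel rim at (326,218), jar_a at (231,213). The loose cap at (213,302) is a larger decoy and the pink one is at (332,190).

```bash
cat > h.py <<'E'
import cv2,numpy as np,pickle
def cam(c):
    R,_=cv2.Rodrigues(np.array(c["rvec"],float));t=np.array(c["tvec"],float).ravel()
    f=210/np.tan(np.radians(c["vfov"]/2));return R,t,f
def ray(c,p):
    R,t,f=cam(c);d=R.T@np.array([(p[0]-c["cx"])/f,(p[1]-c["cy"])/f,1.]);return -R.T@t,d/np.linalg.norm(d)
def onz(c,p,z):
    o,d=ray(c,p);return o+d*(z-o[2])/d[2]
def proj(c,P):
    R,t,f=cam(c);q=R@np.array(P,float)+t;return np.array([c["cx"]+f*q[0]/q[2],c["cy"]+f*q[1]/q[2]])
def blobs(c,lo,hi,roi,mn=30):
    h=cv2.cvtColor(c["color"],cv2.COLOR_RGB2HSV);m=cv2.inRange(h,np.array(lo),np.array(hi));k=np.zeros_like(m);x0,y0,x1,y1=roi;k[y0:y1,x0:x1]=m[y0:y1,x0:x1]
    cs,_=cv2.findContours(k,cv2.RETR_EXTERNAL,cv2.CHAIN_APPROX_NONE);return sorted([q for q in cs if cv2.contourArea(q)>mn],key=lambda q:-cv2.contourArea(q))
E
python3 - <<'E'
from h import *
T=pickle.load(open("top0.pkl","rb"));S=pickle.load(open("scene0.pkl","rb"))
def show(n,c,lo,hi,roi,z):
    for q in blobs(c,lo,hi,roi)[:2]:
        hull=cv2.convexHull(q);e=cv2.fitEllipse(hull);P=onz(c,e[0],z)
        w=np.array([onz(c,p[0],z)[:2] for p in hull]);ce,r=cv2.minEnclosingCircle(w.astype(np.float32)*1000)
        print(n,np.round(e[0],1),np.round(P*1000,1),"circ",np.round(ce,1),round(r,1),"ell",np.round(e[1],1))
W=([0,0,150],[180,70,255]);B=([100,120,60],[130,255,255])
show("cap top",T,*W,(245,215,285,260),.1645)
show("cap scn",S,*W,(308,215,342,246),.1645)
show("decoy",T,*W,(190,280,235,325),.035)
show("fun top",T,*B,(295,190,355,245),.268)
show("fun scn",S,*B,(255,150,302,182),.268)
show("jara",T,*W,(218,200,243,228),.085)
show("stopper",T,[60,60,30],[95,255,200],(145,235,168,262),.03)
for p in[(124,198),(179,198),(182,275),(125,275)]:print("tray",np.round(onz(T,p,.014)[:2]*1000))
for p in[(284,275),(235,263),(307,186)]:print("plate",np.round(onz(T,p,.010)[:2]*1000))
for p in[(262,236-8)]:pass
h=cv2.cvtColor(T["color"],cv2.COLOR_RGB2HSV)
for n,c,roi in(("T",T,(245,215,285,260)),("S",S,(308,215,342,246))):
    for q in blobs(c,[0,150,120],[6,255,255],roi,2)[:2]:
        w=np.array([onz(c,p[0],.1645)[:2]*1000 for p in q]);print("stripe",n,np.round(w.min(0)),np.round(w.max(0)),q.reshape(-1,2).min(0),q.reshape(-1,2).max(0))
for n,c in(("top",T),("scene",S)):
    x0,y0,x1,y1=(190,130,350,280) if n=="top" else (200,140,370,320)
    cv2.imwrite(f"pics/{n}_z.png",cv2.resize(c["color"][y0:y1,x0:x1,::-1],None,fx=4 if n=="top" else 3.3,fy=4 if n=="top" else 3.3,interpolation=cv2.INTER_CUBIC)[:600,:800])
E
```

```text
cap top [261.7 236. ] [479.8  41.4 164.5] circ [479.5  41.6] 27.4 ell [24.1 24.9]
cap top [270.  215.8] [524.2  23.8 164.5] circ [523.9  23.9] 15.5 ell [ 8.  15.2]
cap scn [324.2 228.9] [488.4  53.9 164.5] circ [488.1  55. ] 40.0 ell [26.  28.9]
decoy [211.8 301.8] [325.6 170.3  35. ] circ [325.9 170.4] 39.3 ell [31.1 32.3]
fun top [325.5 217.2] [510.  -86.6 268. ] circ [509.6 -86.7] 45.3 ell [45.9 46.6]
fun scn [278.3 164.6] [514.4 -79.4 268. ] circ [516.1 -80.3] 50.5 ell [31.7 40.4]
jara [229.1 212.6] [540.8 125.6  85. ] circ [539.9 126.4] 24.3 ell [17.5 19.6]
stopper [156.6 248.3] [455.7 315.3  30. ] circ [456. 314.] 17.8 ell [12.  14.3]
tray [587. 413.]
tray [587. 268.]
tray [389. 252.]
tray [388. 398.]
plate [391.  -7.]
plate [420. 118.]
plate [622. -66.]
stripe T [458.  43.] [478.  49.] [258 237] [261 246]
```

View pics/top_z.png

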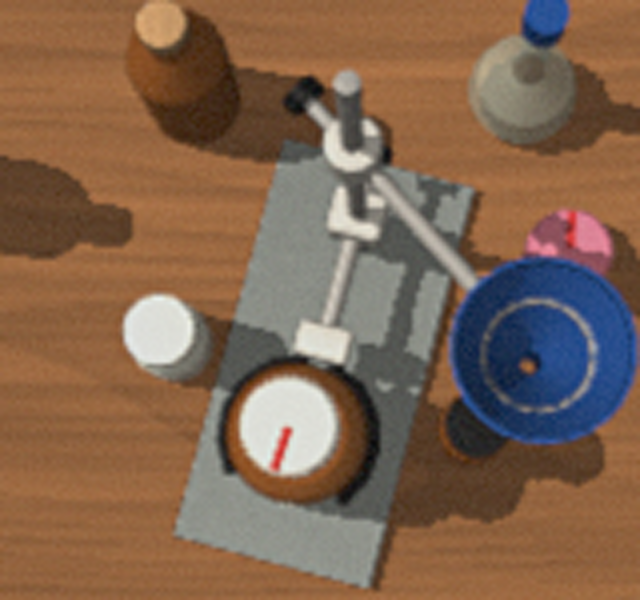

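```bash
cat >> h.py <<'E'
from scipy.spatial.transform import Rotation as Ro
def rel(P):
    "shift in tool axes (mm) from measured TCP to world P (mm)"
    from workcell import status
    o=status.get_obs();R=Ro.from_euler("xyz",o["tcp_rot"],degrees=True).as_matrix()
    return np.round(R.T@(np.array(P)-1000*np.array(o["ee_pos"])),1)
def st():
    from workcell import status
    o=status.get_obs();R=Ro.from_euler("xyz",o["tcp_rot"],degrees=True).as_matrix()
    print("t",round(o["time"],2),"q",np.round(o["q"],1),"p",np.round(np.array(o["ee_pos"])*1000,1),"y",np.round(R[:,1],3),"F",np.round(o["wrist_force"],1),"op",round(o["opening"]*1000,1))
E
python3 - <<'E'
from h import *
T=pickle.load(open("top0.pkl","rb"));st()
print("rod top",onz(T,(276.75,150),.36)*1000)
print("plate corners",[np.round(onz(T,p,.01)[:2]*1000) for p in[(309,177.5),(261,165.5),(234,263.5),(282.5,277)]])
print("spirit_clear top",onz(T,(151,160),.17)*1000)
print("flask top",onz(T,(326.5,134),.17)*1000, "hot",[np.round(onz(T,p,.081)[:2]*1000) for p in[(388,214),(457,216)]])
print("above funnel",rel([508,-86,310]),"in",rel([508,-86,240]))
E
```

```text
t 0.1 q [-69.4   5.   10.   95.1   0.   90. ] p [ 193.6 -514.6  230.6] y [ 0.352 -0.936 -0.001] F [0.7 0.1 0.5] op 85.5
rod top [615.03803069   5.52092917 360.        ]
plate corners [array([644., -71.]), array([676.,  55.]), array([419., 121.]), array([386.,  -3.])]
spirit_clear top [647.45199532 290.67740503 170.        ]
flask top [ 708.30993813 -100.68067395  170.        ] hot [array([ 540., -256.]), array([ 536., -420.])]
above funnel [ -79.  -290.6 -445.2] in [  -9.  -290.5 -445.2]
```

```bash
python3 -m jog '-40 -35 -50 0;-79 -70 -105 0;-79 -105 -160 0;-79 -140 -215 0;-79 -175 -270 0;-79 -215 -325 0;-79 -250 -385 0;-79 -290 -445 0' 0
python3 - <<'E'
from h import *
st();print(rel([508,-86,310]),rel([508,-86,241]))
E
```

```text
time: 1.1
ee_pos: [0.4786, -0.126, 0.3101]
tcp_rot: [39.1, 90.0, -120.3]
wrist_force: [1.0, -0.9, -0.6]
opening: -0.0003
t 1.1 q [-14.7  -0.   13.8 103.9  -0.  144.6] p [ 478.6 -126.   310.1] y [ 0.352 -0.936  0.   ] F [ 1.  -0.9 -0.6] op -0.3
[  0.1 -27.1 -41.6] [ 69.1 -27.1 -41.6]
```

```bash
python3 -m jog '0 0 0 0;0 0 0 0;0 0 0 0;0 0 0 0;0 0 0 0;0 0 0 0;0 0 0 0;0 0 0 0'
python3 - <<'E'
from h import *
from workcell import camera
st();c=camera("wrist");pickle.dump(c,open("w1.pkl","wb"));cv2.imwrite("pics/w1.png",c["color"][:,:,::-1])
print(rel([508,-86,310]),rel([508,-86,241]))
rod=np.array([615,5.5])
for a in(56,62,68,74,80,86,92):
    t=np.radians(165.2+a);p=rod+140*np.array([np.cos(t),np.sin(t)]);print(a,np.round(p),rel([*p,241]))
E
```

```text
time: 2.1
ee_pos: [0.4777, -0.1279, 0.3103]
tcp_rot: [-117.1, 90.0, 83.5]
wrist_force: [1.1, 1.4, -0.5]
opening: 0.0001
t 2.1 q [-1.500e+01 -1.000e-01  1.380e+01  1.039e+02  0.000e+00  1.444e+02] p [ 477.7 -127.9  310.3] y [ 0.352 -0.936 -0.   ] F [ 1.1  1.4 -0.5] op 0.1
[  0.2 -28.5 -43.1] [ 69.2 -28.5 -43.1]
56 [510. -87.] [ 69.2 -27.3 -44.4]
62 [520. -97.] [ 69.2 -13.8 -50.3]
68 [ 531. -107.] [ 69.2  -1.1 -57.5]
74 [ 543. -115.] [ 69.2  10.8 -66. ]
80 [ 556. -122.] [ 69.2  21.8 -75.8]
86 [ 570. -127.] [ 69.2  31.7 -86.6]
92 [ 584. -131.] [ 69.2  40.4 -98.4]
```

```bash
python3 -m jog '0 -28 -44 0;0 -28 -44 0;35 -28 -44 0;67 -28 -44 0;67 -14 -50 0;67 -1 -58 0;67 11 -66 0;67 22 -76 0'
python3 - <<'E'
from h import *
st()
for a in(80,86,89,92):
    t=np.radians(165.2+a);p=np.array([615,5.5])+140*np.array([np.cos(t),np.sin(t)]);print(a,np.round(p),rel([*p,243]))
E
```

```text
time: 3.15
ee_pos: [0.5581, -0.1225, 0.2446]
tcp_rot: [164.8, 89.9, 5.4]
wrist_force: [-0.3, 3.6, 2.2]
opening: 0.0002
t 3.15 q [-12.4   8.2  15.1  96.8   0.  147. ] p [ 558.1 -122.5  244.6] y [ 0.352 -0.936  0.001] F [-0.3  3.6  2.2] op 0.2
80 [ 556. -122.] [ 1.6 -1.5  1.4]
86 [ 570. -127.] [ 1.6  8.4 -9.4]
89 [ 577. -129.] [  1.6  12.9 -15.2]
92 [ 584. -131.] [  1.6  17.1 -21.2]
```

```bash
python3 -m jog '0 9 -9 0;0 13 -15 0;0 17 -21 0;0 15 -19 0;-35 15 -19 0;-85 15 -19 0;-85 15 10 0;-85 15 35 0'
python3 - <<'E'
from h import *
st();print(rel([480,41.5,330]),rel([480,41.5,230]))
E
```

```text
time: 4.15
ee_pos: [0.5285, -0.1482, 0.3287]
tcp_rot: [126.8, 89.9, -32.6]
wrist_force: [-0.1, -0.2, 0.0]
opening: -0.0001
t 4.15 q [-15.7   8.4  25.  106.5  -0.  143.7] p [ 528.5 -148.2  328.7] y [ 0.353 -0.936  0.001] F [-0.1 -0.2  0. ] op -0.1
[  -1.4 -194.6  -21.5] [  98.6 -194.7  -21.4]
```

```bash
python3 -m jog '0 -40 30 0;0 -90 30 0;0 -140 0 0;0 -195 -21 0;40 -195 -21 0;80 -195 -21 0;80 -195 -21 0;80 -195 -21 0' 1
python3 - <<'E'
from h import *
from workcell import camera
st()
for n in("wrist","top"):
    c=camera(n);pickle.dump(c,open(n+"2.pkl","wb"));cv2.imwrite(f"pics/{n}2.png",c["color"][:,:,::-1])
    if n=="wrist":print(proj(c,[.480,.0415,.1645]))
a=cv2.imread("pics/wrist2.png");b=cv2.imread("pics/top2.png")[100:380,160:400]
cv2.imwrite("pics/wt2.png",np.hstack([cv2.resize(a,(460,345)),cv2.resize(b,(296,345))]))
E
```

```text
time: 5.15
ee_pos: [0.4802, 0.0417, 0.25]
tcp_rot: [161.8, 89.9, 2.4]
wrist_force: [0.3, -0.7, 1.3]
opening: 0.0853
t 5.15 q [  5.   -4.    3.2  97.   -0.  164.4] p [480.2  41.7 250. ] y [ 0.352 -0.936  0.001] F [ 0.3 -0.7  1.3] op 85.3
[281.95751579 218.10537681]
```

View pics/wt2.png

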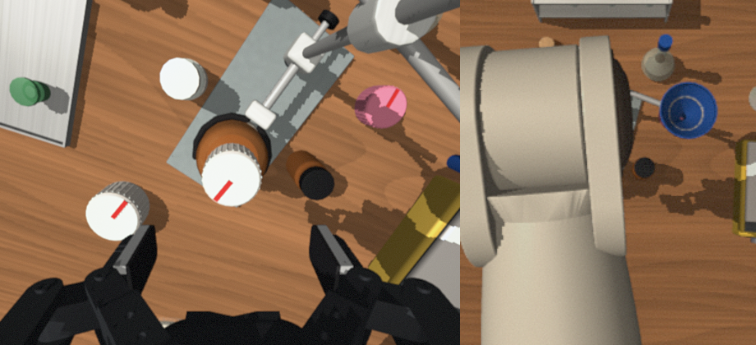

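Wrist view: cap at about (282,216) full-size, as predicted (282,218), between the open fingers. Top view: the funnel is swung away, with its arm pointing to −y.

```bash
python3 - <<'E'
from h import *
W=pickle.load(open("wrist2.pkl","rb"));T=pickle.load(open("top2.pkl","rb"))
q=blobs(W,[0,0,185],[180,40,255],(235,170,330,260))[0];e=cv2.fitEllipse(cv2.convexHull(q));print("cap",e,onz(W,e[0],.1645)*1000)
q=blobs(T,[100,120,60],[130,255,255],(330,150,380,215))
e=cv2.fitEllipse(cv2.convexHull(q[0]));p=onz(T,e[0],.268)*1000;print("fun",p,e[1],np.degrees(np.arctan2(p[1]-5.5,p[0]-615))%360-165.2)
print(rel([479.6,41.4,128]))
E
```

```text
cap ((281.1141357421875, 215.80519104003906), (68.83283233642578, 72.07295227050781), 91.20576477050781) [481.47828679  42.72232166 164.5       ]
fun [ 564.60227494 -124.22574566  268.        ] (44.88561248779297, 45.63916778564453) 83.56913067497473
[122.4  -0.2   1.4]
```

```bash
python3 -m jog '50 0 1 0;90 0 1 0;110 0 1 0;123 0 1 0;123 0 1 0;123 0 1 0;123 0 1 0;123 0 1 0' 1 && python3 -m jog '0 0 0 0;0 0 0 0;0 0 0 0;0 0 0 0;0 0 0 0;0 0 0 0;0 0 0 0;0 0 0 0' 0 80
python3 -c "
from h import *
st()"
```

```text
time: 6.25
ee_pos: [0.4794, 0.0415, 0.1258]
tcp_rot: [165.3, 90.0, 5.9]
wrist_force: [-0.1, 0.2, 0.7]
opening: 0.0856
time: 7.25
ee_pos: [0.4791, 0.0418, 0.1256]
tcp_rot: [-124.9, 90.0, 75.7]
wrist_force: [-3.1, 2.7, 5.7]
opening: 0.0525
t 7.25 q [  5.   -5.3 -11.9  83.4   0.  164.3] p [479.1  41.8 125.6] y [ 0.352 -0.936 -0.001] F [-3.1  2.7  5.7] op 52.5
```

```bash
python3 -m jog '1 0 0 0;2 0 0 0;3 0 0 0;4 0 0 0;4.5 0 0 0;4.5 0 0 0;4.5 0 0 0;4.5 0 0 0' 0 100
python3 -c "
from h import *
st()"
```

```text
time: 8.25
ee_pos: [0.4792, 0.0417, 0.1222]
tcp_rot: [-170.4, 89.9, 30.3]
wrist_force: [-5.8, 3.2, 14.6]
opening: 0.0524
t 8.25 q [  5.   -5.3 -12.3  83.    0.  164.3] p [479.2  41.7 122.2] y [ 0.352 -0.936 -0.   ] F [-5.8  3.2 14.6] op 52.4
```

```bash
python3 -m jog '0 0 0 -5;0 0 0 -10;0 0 0 -15;0 0 0 -20;0 0 0 -25;0 0 0 -30;0 0 0 -35;0 0 0 -40' 0 100
python3 - <<'E'
from h import *
from workcell import camera
st();c=camera("scene");cv2.imwrite("pics/s3.png",cv2.resize(c["color"][180:280,260:400,::-1],None,fx=5,fy=5,interpolation=cv2.INTER_CUBIC))
E
```

```text
time: 9.25
ee_pos: [0.4796, 0.0421, 0.1221]
tcp_rot: [153.3, 89.9, 34.1]
wrist_force: [-2.3, 5.1, 12.0]
opening: 0.0522
t 9.25 q [ 5.000e+00 -5.300e+00 -1.220e+01  8.290e+01  1.000e-01  1.242e+02] p [479.6  42.1 122.1] y [ 0.873 -0.488  0.001] F [-2.3  5.1 12. ] op 52.2
```

View pics/s3.png

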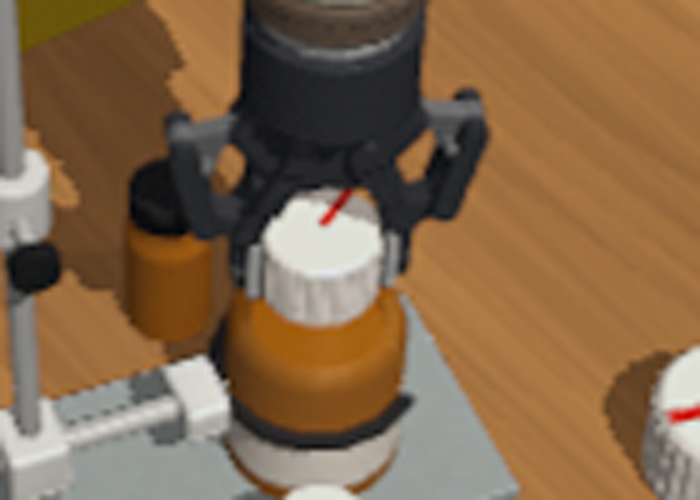

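The cap turns with the grip: its stripe now points up and to the right. Before, it pointed right.

```bash
python3 -m jog '0 0 0 -5;0 0 0 -10;0 0 0 -15;0 0 0 -20;0 0 0 -25;0 0 0 -30;0 0 0 -33;0 0 0 -33' 0 100
python3 - <<'E'
from h import *
from workcell import camera
st();c=camera("scene");cv2.imwrite("pics/s4.png",cv2.resize(c["color"][180:280,260:400,::-1],None,fx=5,fy=5,interpolation=cv2.INTER_CUBIC))
for z in(.160,):
    for q in blobs(c,[0,150,120],[8,255,255],(310,205,345,240),2):
        w=np.array([onz(c,p[0],z)[:2]*1000 for p in q]);v=cv2.fitLine(w.astype(np.float32),2,0,.01,.01).ravel();print(np.round(w.mean(0)),v)
E
```

```text
time: 10.3
ee_pos: [0.4797, 0.0422, 0.1222]
tcp_rot: [124.8, 89.8, 38.5]
wrist_force: [-3.5, 6.4, 12.1]
opening: 0.0525
t 10.3 q [  5.   -5.3 -12.2  82.9   0.1  91.3] p [479.7  42.2 122.2] y [0.998 0.064 0.002] F [-3.5  6.4 12.1] op 52.5
```

```bash
python3 -m jog '-2 0 0 0;-4 0 0 0;-7 0 0 0;-10 0 0 0;-14 0 0 0;-14 0 0 0;-14 0 0 0;-14 0 0 0' 0 100
python3 - <<'E'
from h import *
from workcell import camera
st();c=camera("scene");cv2.imwrite("pics/s5.png",cv2.resize(c["color"][180:280,260:400,::-1],None,fx=5,fy=5,interpolation=cv2.INTER_CUBIC))
E
```

```text
time: 11.35
ee_pos: [0.4789, 0.0417, 0.1346]
tcp_rot: [-127.8, 89.9, 145.8]
wrist_force: [-2.2, 5.7, -1.2]
opening: 0.0523
t 11.35 q [  5.   -5.3 -10.9  84.5   0.   91.3] p [478.9  41.7 134.6] y [ 0.998  0.063 -0.001] F [-2.2  5.7 -1.2] op 52.3
```

View pics/s5.png

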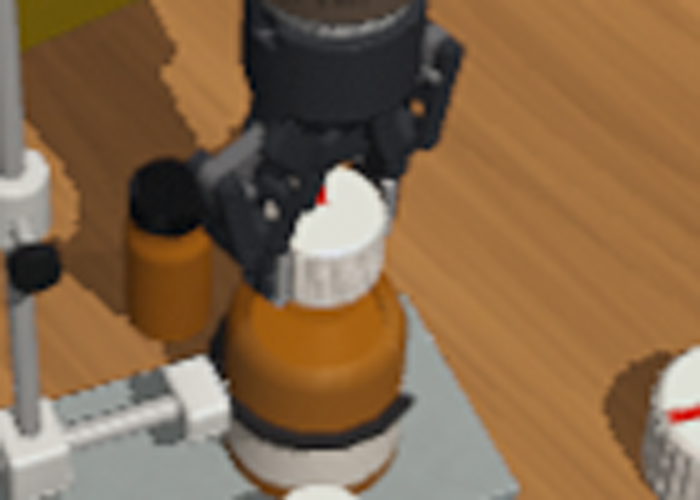

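```bash
python3 -m jog '-5 0 0 0;-15 0 0 0;-35 0 0 0;-60 0 0 0;-90 0 0 0;-100 0 0 0;-100 0 0 -5;-100 0 0 -10' 0 100
python3 - <<'E'
from h import *
st();print(rel([534,338,235]))
E
```

```text
time: 12.4
ee_pos: [0.4792, 0.0411, 0.2343]
tcp_rot: [-39.1, 90.0, -115.3]
wrist_force: [-1.0, -0.1, -0.2]
opening: 0.0526
t 12.4 q [ 4.9 -4.4  1.  95.4 -0.  81.2] p [479.2  41.1 234.3] y [ 0.971  0.238 -0.001] F [-1.  -0.1 -0.2] op 52.6
[  -0.9  123.9 -275.3]
```

```bash
python3 -m jog '0 12 -27 -10;0 28 -62 -20;0 44 -97 -30;0 60 -132 -40;0 76 -168 -50;0 92 -204 -60;0 108 -240 -70;0 124 -275 -80' 0 100
python3 - <<'E'
from h import *
from workcell import camera
st();print(rel([534,338,30]))
c=camera("scene");pickle.dump(c,open("s6.pkl","wb"));d=camera("wrist");pickle.dump(d,open("w6.pkl","wb"))
a=c["color"][240:420,300:500];b=d["color"]
cv2.imwrite("pics/sw6.png",np.hstack([cv2.resize(a,(400,360),interpolation=cv2.INTER_CUBIC),cv2.resize(b,(400,360))])[:,:,::-1])
E
```

```text
time: 13.4
ee_pos: [0.5352, 0.3389, 0.2339]
tcp_rot: [-108.0, 89.9, -104.1]
wrist_force: [0.8, -0.3, 0.6]
opening: 0.0527
t 13.4 q [32.4 17.1 24.5 97.4 -0.  28.4] p [535.2 338.9 233.9] y [-0.069  0.998 -0.001] F [ 0.8 -0.3  0.6] op 52.7
[203.9  -0.6  -1.2]
```

View pics/sw6.png

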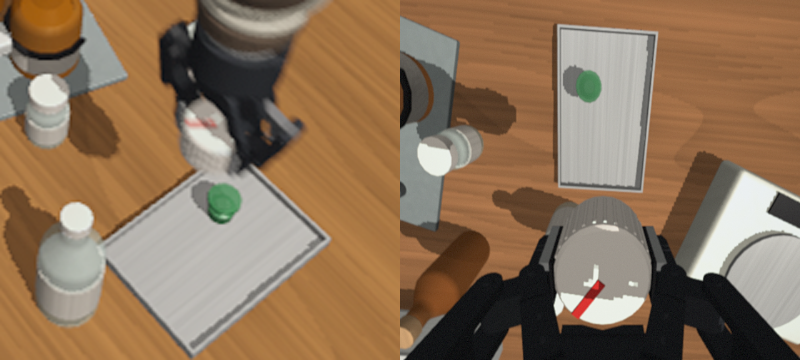

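Cap held level, 230 mm above the tray. Checking the tray position from both views.

```bash
python3 - <<'E'
from h import *
W=pickle.load(open("w6.pkl","rb"));S=pickle.load(open("s6.pkl","rb"))
fx,fy=1.4,420/360
print("W proj place",proj(W,[.535,.339,.003]),"cam at",ray(W,(0,0))[0])
for p in[(557,24),(657,33),(643,191),(558,187)]:print("W tray",np.round(onz(W,((p[0]-400)*fx,p[1]*fy),.014)[:2]*1000))
print("W stop",onz(W,((590-400)*fx,82*fy),.03)*1000)
for p in[(103,247),(193,354),(329,238),(240,170)]:print("S tray",np.round(onz(S,(300+p[0]/2,240+p[1]/2),.014)[:2]*1000))
E
```

```text
W proj place [281.20178933 175.56912197] cam at [0.4538835  0.33516719 0.37499359]
W tray [390. 267.]
W tray [388. 406.]
W tray [584. 413.]
W tray [589. 272.]
W stop [449.25867788 317.27738575  30.        ]
S tray [585. 278.]
S tray [586. 414.]
S tray [388. 407.]
S tray [405. 296.]
```

```bash
python3 -m jog '45 1 0 0;95 1 0 0;145 1 0 0;185 1 0 0;210 1 0 0;223 1 0 0;223 1 0 0;223 1 0 0' 0 100
python3 - <<'E'
from h import *
st()
E
```

```text
time: 14.5
ee_pos: [0.5355, 0.3392, 0.0131]
tcp_rot: [25.4, 89.9, 29.0]
wrist_force: [0.1, 0.1, 0.3]
opening: 0.0525
t 14.5 q [32.4 17.5  0.4 72.8 -0.  28.8] p [535.5 339.2  13.1] y [-0.063  0.998  0.001] F [0.1 0.1 0.3] op 52.5
```

```bash
python3 -m jog '2 0 0 0;4 0 0 0;6 0 0 0;7 0 0 0;8 0 0 0;9 0 0 0;9.5 0 0 0;9.5 0 0 0' 0 100
python3 - <<'E'
from h import *
st()
E
```

```text
time: 15.5
ee_pos: [0.5348, 0.3389, 0.0022]
tcp_rot: [-157.5, 90.0, -153.8]
wrist_force: [0.3, 0.4, -0.4]
opening: 0.053
t 15.5 q [32.4 17.9 -0.3 71.8  0.  28.7] p [534.8 338.9   2.2] y [-0.063  0.998 -0.   ] F [ 0.3  0.4 -0.4] op 53.0
```

```bash
python3 -m jog '0.3 0 0 0;0.6 0 0 0;0.9 0 0 0;1.2 0 0 0;1.5 0 0 0;1.5 0 0 0;1.5 0 0 0;1.5 0 0 0' 0 100
python3 - <<'E'
from h import *
from workcell import camera
st()
c=camera("scene");cv2.imwrite("pics/s7.png",cv2.resize(c["color"][290:400,340:480,::-1],None,fx=5,fy=5,interpolation=cv2.INTER_CUBIC))
E
```

```text
time: 16.5
ee_pos: [0.5349, 0.3389, 0.0008]
tcp_rot: [63.9, 90.0, 67.5]
wrist_force: [-0.3, -0.2, -0.9]
opening: 0.0522
t 16.5 q [32.4 18.  -0.4 71.6  0.  28.7] p [534.9 338.9   0.8] y [-0.063  0.998  0.   ] F [-0.3 -0.2 -0.9] op 52.2
```

View pics/s7.png

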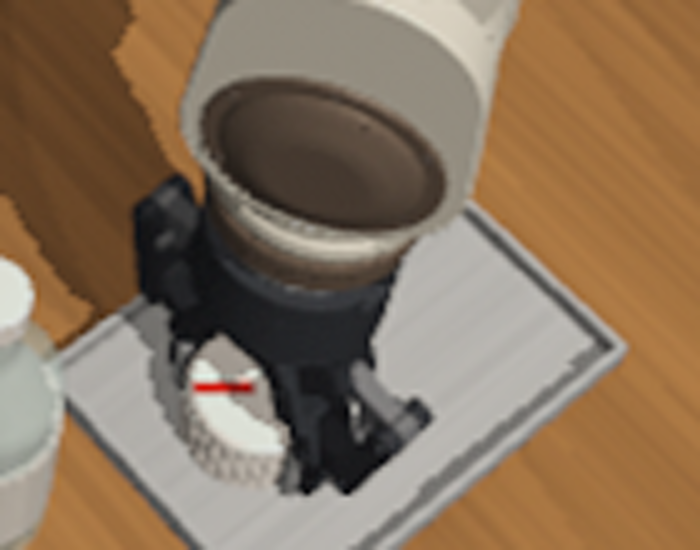

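Cap hangs just over the floor and there is no contact force yet.

```bash
python3 -m jog '0.3 0 0 0;0.6 0 0 0;0.9 0 0 0;1.2 0 0 0;1.4 0 0 0;1.4 0 0 0;1.4 0 0 0;1.4 0 0 0' 0 100
python3 - <<'E'
from h import *
st()
E
```

```text
time: 17.55
ee_pos: [0.5349, 0.3389, -0.0002]
tcp_rot: [34.2, 90.0, 37.8]
wrist_force: [-2.1, -2.2, 4.5]
opening: 0.0524
t 17.55 q [32.4 18.  -0.5 71.5  0.  28.7] p [ 5.349e+02  3.389e+02 -2.000e-01] y [-0.063  0.998  0.   ] F [-2.1 -2.2  4.5] op 52.4
```

```bash
python3 -m jog '0 0 0 0;0 0 0 0;0 0 0 0;0 0 0 0;0 0 0 0;-5 0 0 0;-20 0 0 0;-60 0 0 0' 0.85 
python3 -m jog '-50 0 0 0;-100 0 0 0;-160 0 0 0;-210 0 0 0;-260 0 0 0;-260 0 0 0;-260 0 0 0;-260 0 0 0' 0.85
python3 - <<'E'
from h import *
from workcell import camera
st();c=camera("scene");d=camera("wrist");pickle.dump(c,open("s8.pkl","wb"));pickle.dump(d,open("w8.pkl","wb"))
t=camera("top");pickle.dump(t,open("t8.pkl","wb"))
a=c["color"][220:420,260:480]
cv2.imwrite("pics/sw8.png",np.hstack([cv2.resize(a,(396,360),interpolation=cv2.INTER_CUBIC),cv2.resize(d["color"],(400,360))])[:,:,::-1])
print("safe",rel([564,-124,320]))
E
```

```text
time: 18.55
ee_pos: [0.5339, 0.3383, 0.0591]
tcp_rot: [-151.5, 89.8, -147.9]
wrist_force: [0.1, 0.5, 0.4]
opening: 0.0726
time: 19.55
ee_pos: [0.5346, 0.3387, 0.3181]
tcp_rot: [-151.2, 89.9, -147.6]
wrist_force: [-0.0, -0.6, 0.2]
opening: 0.0729
t 19.55 q [ 32.4  21.2  39.3 108.3  -0.   28.7] p [534.6 338.7 318.1] y [-0.063  0.998 -0.001] F [-0.  -0.6  0.2] op 72.9
safe [-1.200e+00 -4.637e+02  2.000e-01]
```

View pics/sw8.png

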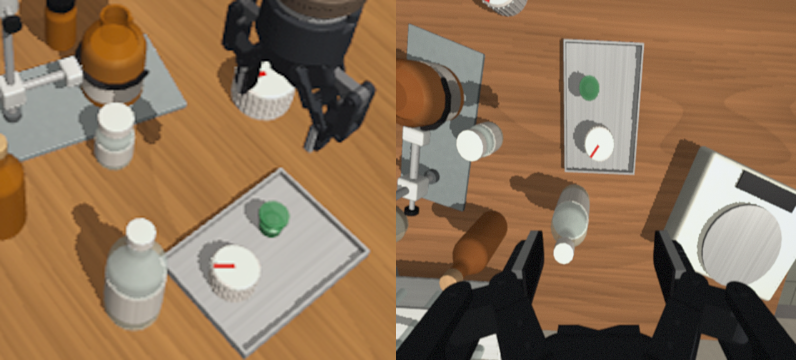

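The cap stands upright on the free floor and the bottle mouth is open; the stopper hasn't moved. Next is the funnel, with a path around the rod.

```bash
python3 -m jog '-10 -35 55 0;-10 -75 100 0;-10 -135 105 0;-10 -195 105 0;-10 -255 105 0;-10 -315 100 0;-10 -375 80 0;-10 -420 50 0' 0
python3 - <<'E'
from h import *
st();print(rel([564.6,-124.2,320]),rel([564.6,-124.2,236]))
E
```

```text
time: 20.7
ee_pos: [0.6106, -0.0795, 0.328]
tcp_rot: [175.0, 89.9, 178.6]
wrist_force: [-0.0, 0.7, 0.8]
opening: -0.0003
t 20.7 q [ -7.4  19.   37.6 108.7  -0.  -11. ] p [610.6 -79.5 328. ] y [-0.062  0.998  0.   ] F [-0.   0.7  0.8] op -0.3
[  8.1 -41.8 -48.7] [ 92.1 -41.8 -48.6]
```

I misread the tool's z sign, because it flipped after the half turn. The fingers passed behind the rod instead of in front, with no force left on the wrist reading. Before touching the funnel I'll check it hasn't moved.

```bash
python3 -m jog '0 -20 -25 0;0 -42 -49 0;0 -42 -49 0;0 -42 -49 0;0 -42 -49 0;0 -42 -49 0;0 -42 -49 0;0 -42 -49 0' 0
python3 - <<'E'
from h import *
from workcell import camera
st();c=camera("wrist");pickle.dump(c,open("w9.pkl","wb"));s=camera("scene");pickle.dump(s,open("s9.pkl","wb"))
B=([100,120,50],[130,255,255])
for n,k in(("w",c),("s",s)):
    for q in blobs(k,*B,(0,0,560,420),150):
        e=cv2.fitEllipse(cv2.convexHull(q));p=onz(k,e[0],.268)*1000;print(n,np.round(e[0]),np.round(e[1]),np.round(p,1),np.degrees(np.arctan2(p[1]-5.5,p[0]-615))%360-165.2)
cv2.imwrite("pics/ws9.png",np.hstack([cv2.resize(c["color"],(400,300)),cv2.resize(s["color"],(400,300))])[:,:,::-1])
E
```

```text
time: 21.7
ee_pos: [0.5651, -0.1219, 0.3293]
tcp_rot: [167.9, 90.0, 171.5]
wrist_force: [0.1, 0.7, -0.3]
opening: -0.0001
t 21.7 q [-12.2  12.9  30.2 107.3  -0.  -15.8] p [ 565.1 -121.9  329.3] y [-0.063  0.998  0.   ] F [ 0.1  0.7 -0.3] op -0.1
w [281. 224.] [125. 133.] [ 560.8 -124.5  268. ] 82.19203810012328
s [65. 36.] [ 80. 105.] [ 698.3 -887.3  268. ] 110.13053664500848
s [248. 165.] [31. 41.] [ 569.1 -116.3  268. ] 84.16763088298487
```

View pics/ws9.png

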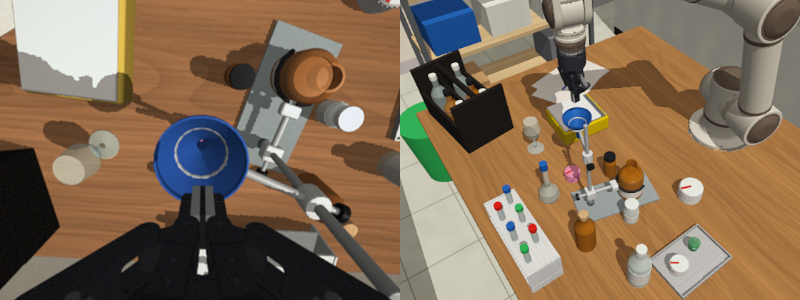

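All the glassware stands and the funnel is still at about 83°. Working out the arc.

```bash
python3 - <<'E'
from h import *
for a in(83,73,63,53,43,33,23,13,6,0,-4):
    t=np.radians(165.2+a);p=np.array([615,5.5])+140*np.array([np.cos(t),np.sin(t)]);print(a,rel([*p,236]))
E
```

```text
83 [93.3 -2.3 -2.2]
73 [ 93.3  10.  -23.3]
63 [ 93.3  25.8 -41.8]
53 [ 93.3  44.7 -57.4]
43 [ 93.3  65.9 -69.4]
33 [ 93.3  88.9 -77.6]
23 [ 93.3 112.9 -81.7]
13 [ 93.3 137.3 -81.5]
6 [ 93.3 154.2 -78.8]
0 [ 93.3 168.3 -74.9]
-4 [ 93.3 177.5 -71.5]
```

```bash
python3 -m jog '40 -2 -2 0;80 -2 -2 0;93 -2 -2 0;93 4 -13 0;93 10 -23 0;93 18 -33 0;93 26 -42 0;93 35 -50 0' 0
python3 - <<'E'
from h import *
st()
for a in(58,53,48,43,38,33,28,23,18,13,8):
    t=np.radians(165.2+a);p=np.array([615,5.5])+140*np.array([np.cos(t),np.sin(t)]);print(a,rel([*p,236]))
E
```

```text
time: 22.8
ee_pos: [0.5125, -0.0897, 0.2372]
tcp_rot: [-9.2, 89.9, -5.6]
wrist_force: [1.4, 0.3, 3.7]
opening: 0.0001
t 22.8 q [ -9.9   0.9   6.5  95.5   0.  -13.5] p [512.5 -89.7 237.2] y [-0.063  0.998 -0.   ] F [1.4 0.3 3.7] op 0.1
58 [ 1.2 -0.7  0.4]
53 [ 1.2  9.1 -7. ]
48 [  1.2  19.4 -13.5]
43 [  1.2  30.3 -19. ]
38 [  1.2  41.6 -23.6]
33 [  1.1  53.3 -27.2]
28 [  1.1  65.2 -29.8]
23 [  1.1  77.4 -31.3]
18 [  1.1  89.6 -31.7]
13 [  1.1 101.8 -31.1]
8 [  1.1 113.9 -29.4]
```

```bash
python3 -m jog '0 9 -7 0;0 19 -13 0;0 30 -19 0;0 42 -24 0;0 53 -27 0;0 65 -30 0;0 77 -31 0;0 90 -32 0' 0
python3 - <<'E'
from h import *
st()
for a in(18,13,8,4,0,-2,-4,-6):
    t=np.radians(165.2+a);p=np.array([615,5.5])+140*np.array([np.cos(t),np.sin(t)]);print(a,rel([*p,236]))
E
```

```text
time: 23.8
ee_pos: [0.4752, -0.0017, 0.2363]
tcp_rot: [-135.2, 90.0, -131.6]
wrist_force: [1.3, -0.8, 1.5]
opening: 0.0003
t 23.8 q [-0.2 -5.1  0.6 95.7 -0.  -3.8] p [475.2  -1.7 236.3] y [-0.063  0.998 -0.   ] F [ 1.3 -0.8  1.5] op 0.3
18 [ 0.3 -0.6 -0. ]
13 [ 0.3 11.6  0.6]
8 [ 0.3 23.7  2.3]
4 [ 0.3 33.3  4.4]
0 [ 0.3 42.6  7.2]
-2 [ 0.3 47.3  8.8]
-4 [ 0.3 51.8 10.6]
-6 [ 0.3 56.3 12.5]
```

```bash
python3 -m jog '0 11 1 0;0 23 2 0;0 33 4 0;0 42 7 0;0 51 10 0;0 51 10 0;0 45 8 0;-15 45 8 0' 0
python3 -m jog '-20 0 0 0;-60 0 0 0;-95 0 0 0;-95 0 0 0;-95 0 0 0;-95 0 0 0;-95 0 0 0;-95 0 0 0' 0
python3 - <<'E'
from h import *
from workcell import camera
st();c=camera("wrist");s=camera("scene");pickle.dump((c,s),open("c10.pkl","wb"))
B=([100,120,50],[130,255,255])
for n,k,roi in(("w",c,(0,0,560,420)),("s",s,(200,100,400,260))):
    for q in blobs(k,*B,roi,200):
        e=cv2.fitEllipse(cv2.convexHull(q));p=onz(k,e[0],.268)*1000;print(n,np.round(e[0]),np.round(e[1]),np.round(p,1),np.degrees(np.arctan2(p[1]-5.5,p[0]-615))%360-165.2)
print("proj rim",proj(s,[.4797,.0414,.268]),proj(s,[.4797,.0414,.178]),proj(s,[.4797,.0414,.15]))
cv2.imwrite("pics/ws10.png",np.hstack([cv2.resize(c["color"],(400,400)),cv2.resize(s["color"][140:300,250:410],(400,400),interpolation=cv2.INTER_CUBIC)])[:,:,::-1])
E
```

```text
time: 24.8
ee_pos: [0.4798, 0.0423, 0.2511]
tcp_rot: [-179.8, 89.9, -176.2]
wrist_force: [-0.7, -0.3, 0.5]
opening: 0.0001
time: 25.8
ee_pos: [0.4803, 0.0429, 0.3461]
tcp_rot: [179.7, 90.0, -176.7]
wrist_force: [0.4, -0.7, 0.3]
opening: 0.0003
t 25.8 q [5.100e+00 1.000e-01 1.810e+01 1.081e+02 0.000e+00 1.500e+00] p [480.3  42.9 346.1] y [-0.063  0.998  0.   ] F [ 0.4 -0.7  0.3] op 0.3
w [273. 212.] [119. 124.] [474.   33.8 268. ] 3.438512038603676
s [325. 190.] [34. 43.] [481.9  39.8 268. ] 0.33944416220666085
proj rim [325.85158927 190.09779723] [324.07969931 219.47514961] [323.56924374 227.93833507]
```

View pics/ws10.png

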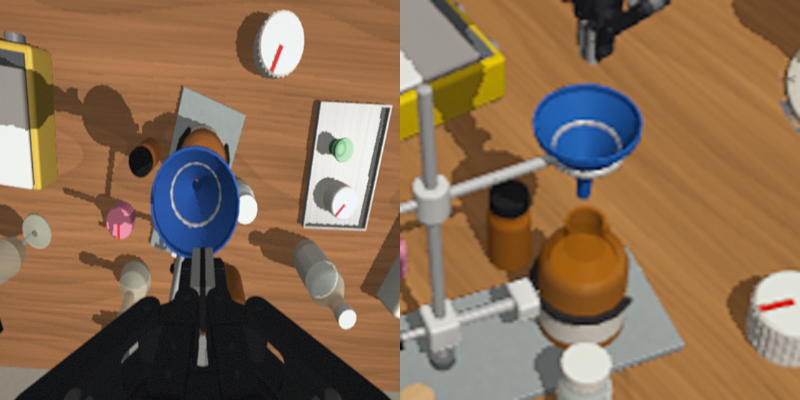

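Scene view: the stem at crop (585,192) is over the mouth at (587,213), and everything is standing. I'll clear the arm and check from above.

```bash
python3 -m jog '0 -15 -50 0;0 -40 -100 0;0 -80 -130 0;0 -130 -150 0;0 -180 -160 0;0 -230 -170 0;0 -280 -180 0;0 -330 -180 0' 0
python3 - <<'E'
from h import *
from workcell import camera
st();c=camera("top");s=camera("scene")
B=([100,120,50],[130,255,255])
for n,k,roi in(("t",c,(230,160,340,290)),("s",s,(280,160,360,212))):
    for q in blobs(k,*B,roi,150):
        e=cv2.fitEllipse(cv2.convexHull(q));p=onz(k,e[0],.268)*1000;print(n,np.round(e[0],1),np.round(e[1]),np.round(p,1),np.degrees(np.arctan2(p[1]-5.5,p[0]-615))%360-165.2)
for q in blobs(s,*B,(310,208,340,224),5):print("stem low",q.reshape(-1,2).min(0),q.reshape(-1,2).max(0),"exp outlet",proj(s,[.4797,.0414,.178]))
for n,k,roi,z in(("cap",c,(140,200,175,245),.038),("jara",c,(218,200,243,228),.085)):
    q=blobs(k,[0,0,185],[180,60,255],roi,50)[0];e=cv2.fitEllipse(cv2.convexHull(q));print(n,np.round(onz(k,e[0],z)*1000),np.round(e[1]))
cv2.imwrite("pics/ts11.png",np.hstack([cv2.resize(c["color"][100:300,100:400],(480,320)),cv2.resize(s["color"][180:260,290:370],(320,320),interpolation=cv2.INTER_CUBIC)])[:,:,::-1])
E
```

```text
time: 26.9
ee_pos: [0.3208, -0.2995, 0.3468]
tcp_rot: [-42.7, 89.9, -39.1]
wrist_force: [1.4, 0.7, 0.7]
opening: -0.0001
t 26.9 q [-43.   -5.8  12.6 108.4   0.  -46.6] p [ 320.8 -299.5  346.8] y [-0.062  0.998 -0.001] F [1.4 0.7 0.7] op -0.1
t [262.9 233.6] [46. 47.] [477.8  32.9 268. ] 3.5262744306928653
s [324.5 190.1] [34. 43.] [481.9  39.7 268. ] 0.3845319770020126
stem low [321 212] [325 218] exp outlet [324.07969931 219.47514961]
cap [521. 314.  38.] [49. 73.]
jara [542. 126.  85.] [17. 18.]
```

View pics/ts11.png

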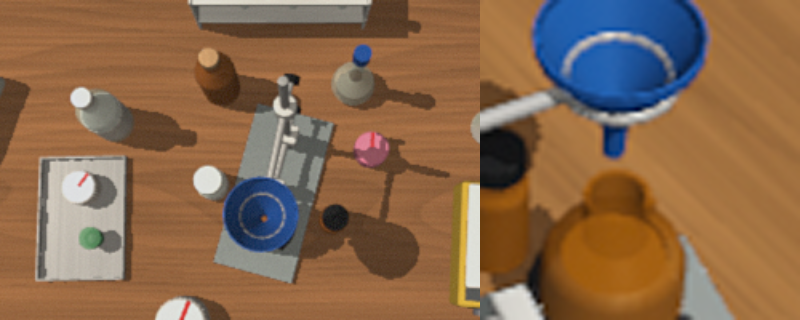

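```bash
python3 - <<'E'
from h import *
from workcell import camera
c=camera("top");s=camera("scene")
for a in(0,2,3.5,5):
    t=np.radians(165.2+a);p=.001*(np.array([615,5.5])+140*np.array([np.cos(t),np.sin(t)]))
    print(a,"T rim",proj(c,[*p,.268]),"T outlet",proj(c,[*p,.178]),"S stem mid",proj(s,[*p,.19]),"S outlet",proj(s,[*p,.178]))
im=c["color"].astype(int);m=((im[...,0]>im[...,2]+10)).astype(np.uint8);k=np.zeros_like(m);k[226:246,255:275]=m[226:246,255:275];print("hole",np.argwhere(k).mean(0)[::-1])
h=cv2.cvtColor(s["color"],cv2.COLOR_RGB2HSV)
for r in range(211,221):
    x=np.where((h[r,312:338,0]>95)&(h[r,312:338,0]<132)&(h[r,312:338,1]>100))[0]+312;print(r,x.min() if len(x) else 0,x.max() if len(x) else 0,end=" | ")
E
```

```text
0 T rim [258.50724417 232.61897615] T outlet [261.41996291 235.70923555] S stem mid [324.28487082 215.7052955 ] S outlet [324.06064077 219.42577646]
2 T rim [260.98297706 233.2452049 ] T outlet [263.6277917  236.26838626] S stem mid [323.35306237 214.15396543] S outlet [323.13655366 217.8763026 ]
3.5 T rim [262.85475017 233.65806826] T outlet [265.29686618 236.63703232] S stem mid [322.61053377 213.0108304 ] S outlet [322.40011681 216.73448764]
5 T rim [264.73783867 234.02186117] T outlet [266.97591197 236.96187528] S stem mid [321.83132963 211.88581953] S outlet [321.62725482 215.61073607]
hole [264.61538462 236.38461538]
211 321 321 | 212 321 325 | 213 321 325 | 214 321 325 | 215 321 325 | 216 321 325 | 217 321 325 | 218 322 324 | 219 0 0 | 220 0 0 |
```

Top rim (3.5°), top hole (2.9°) and scene stem (about 2.8°) agree that the funnel is about 8 mm short. The scene rim ellipse is biased. I'll drag it another 3.2°: the finger stopped at −3.6° last time, so it goes to −6.8° now.

```bash
python3 -m jog '0 50 10 0;0 100 20 0;0 150 30 0;0 200 50 0;0 250 80 0;0 290 110 0;0 320 140 0;0 332 180 0' 0
python3 - <<'E'
from h import *
st()
for a in(3,0,-2,-3.6,-5,-6.8):
    t=np.radians(165.2+a);p=np.array([615,5.5])+140*np.array([np.cos(t),np.sin(t)]);print(a,rel([*p,236]))
E
```

```text
time: 28.1
ee_pos: [0.4799, 0.0479, 0.3476]
tcp_rot: [8.7, 89.9, 12.6]
wrist_force: [0.8, -0.7, 0.2]
opening: -0.0001
t 28.1 q [  5.7   0.   18.3 108.1   0.    1.9] p [479.9  47.9 347.6] y [-0.067  0.998  0.   ] F [ 0.8 -0.7  0.2] op -0.1
3 [111.6 -13.6  -3.1]
0 [111.6  -6.6  -0.9]
-2 [111.6  -2.    0.7]
-3.6 [111.6   1.6   2.1]
-5 [111.6   4.8   3.5]
-6.8 [111.6   8.8   5.3]
```

```bash
python3 -m jog '20 -2 0 0;60 -2 0 0;60 -2 0 0;60 -2 0 0;60 -2 0 0;60 -2 0 0;60 -2 0 0;60 -2 0 0' 0
python3 - <<'E'
from h import *
st()
for a in(3,0,-2,-3.6,-5,-6.8):
    t=np.radians(165.2+a);p=np.array([615,5.5])+140*np.array([np.cos(t),np.sin(t)]);print(a,rel([*p,236]))
E
```

```text
time: 29.1
ee_pos: [0.4805, 0.0429, 0.2865]
tcp_rot: [13.0, 90.0, 16.6]
wrist_force: [0.4, -0.8, 0.5]
opening: 0.0
t 29.1 q [  5.1  -2.7   8.5 101.2   0.    1.5] p [480.5  42.9 286.5] y [-0.063  0.998  0.   ] F [ 0.4 -0.8  0.5] op 0.0
3 [50.5 -8.5 -3.1]
0 [50.5 -1.5 -1. ]
-2 [50.5  3.1  0.7]
-3.6 [50.5  6.7  2.1]
-5 [50.5  9.9  3.4]
-6.8 [50.5 13.9  5.2]
```

```bash
python3 -m jog '30 -2 -1 0;50 -2 -1 0;50 3 1 0;50 7 2 0;50 10 3 0;50 14 5 0;50 14 5 0;50 8 3 0' 0
python3 -m jog '-20 0 0 0;-70 0 0 0;-110 0 0 0;-110 -10 -40 0;-110 -40 -90 0;-110 -80 -130 0;-110 -130 -150 0;-110 -180 -160 0' 0
python3 -m jog '0 -50 -10 0;0 -100 -20 0;0 -150 -20 0;0 -150 -20 0;0 -150 -20 0;0 -150 -20 0;0 -150 -20 0;0 -150 -20 0' 0
python3 - <<'E'
from h import *
from workcell import camera
st();c=camera("top");s=camera("scene");pickle.dump((c,s),open("c12.pkl","wb"))
q=blobs(c,[100,120,50],[130,255,255],(220,160,340,290),150)[0];e=cv2.fitEllipse(cv2.convexHull(q));p=onz(c,e[0],.268)*1000;print("T",e[0],p,np.degrees(np.arctan2(p[1]-5.5,p[0]-615))%360-165.2)
im=c["color"].astype(int);m=((im[...,0]>im[...,2]+10)).astype(np.uint8);k=np.zeros_like(m);k[226:246,252:273]=m[226:246,252:273];print("hole",np.argwhere(k).mean(0)[::-1])
h=cv2.cvtColor(s["color"],cv2.COLOR_RGB2HSV)
for r in range(211,223):
    x=np.where((h[r,312:338,0]>95)&(h[r,312:338,0]<132)&(h[r,312:338,1]>100))[0]+312;print(r,x.min() if len(x) else 0,x.max() if len(x) else 0,end=" | ")
cv2.imwrite("pics/ts12.png",np.hstack([cv2.resize(c["color"][100:300,100:400],(480,320)),cv2.resize(s["color"][180:260,290:370],(320,320),interpolation=cv2.INTER_CUBIC)])[:,:,::-1])
E
```

```text
time: 30.1
ee_pos: [0.4829, 0.0512, 0.2363]
tcp_rot: [143.5, 90.0, 147.2]
wrist_force: [-0.2, 0.5, -0.0]
opening: -0.0003
time: 31.1
ee_pos: [0.3331, -0.14, 0.347]
tcp_rot: [-23.6, 89.9, -19.9]
wrist_force: [1.5, -0.2, -0.7]
opening: 0.0001
time: 32.1
ee_pos: [0.3242, -0.2891, 0.3467]
tcp_rot: [-46.1, 90.0, -42.5]
wrist_force: [0.7, -1.0, 0.3]
opening: 0.0003
t 32.1 q [-41.7  -6.4  12.1 108.4  -0.  -45.4] p [ 324.2 -289.1  346.7] y [-0.064  0.998 -0.   ] F [ 0.7 -1.   0.3] op 0.3
T (259.1773681640625, 232.73355102539062) [479.43404094  39.97908485 268.        ] 0.5302623284742651
hole [261.25       235.58333333]
211 0 0 | 212 0 0 | 213 0 0 | 214 322 327 | 215 322 327 | 216 322 327 | 217 322 326 | 218 323 326 | 219 323 326 | 220 323 326 | 221 324 325 | 222 0 0 |
```

```bash
python3 - <<'E'
from h import *
from workcell import bot
c,s=pickle.load(open("c12.pkl","rb"));T0=pickle.load(open("top0.pkl","rb"))
d=cv2.absdiff(c["color"],T0["color"]).max(2);
for n,b in(("jara",(220,202,241,222)),("stopper",(148,240,165,257)),("spirit_c",(145,152,182,188)),("spirit_a",(222,130,250,165)),("flask",(308,128,334,166)),("glass",(394,157,436,192))):
    print(n,"mean diff",round(d[b[1]:b[3],b[0]:b[2]].mean(),1))
for q in blobs(c,[0,0,200],[180,40,255],(136,204,172,236),50):e=cv2.fitEllipse(q);print("cap",np.round(onz(c,e[0],.038)*1000),e[1])
print(bot.job_done())
E
```

```text
jara mean diff 3.8
stopper mean diff 3.7
spirit_c mean diff 3.9
spirit_a mean diff 5.8
flask mean diff 4.1
glass mean diff 3.9
cap [532. 346.  38.] (20.695592880249023, 30.259300231933594)
the job is handed in; nothing more can be done
None
```

I handed the job in after about 32 s of robot time. The cap is off and set down in the tray, and the funnel stem points into the open mouth.

**What I did**
- I swung the funnel from 56° to about 83° to clear the cap.
- I gripped the white cap, pressed it until the wrist read 12–15 N, and turned it 73° anticlockwise. It lifted off with almost no resistance.
- I set it down at about 4.5 N on the free floor of the tray and let go. It stands right way up, next to the stopper.
- I dragged the funnel back over the mouth. It stopped about 8 mm short, so I dragged it the rest of the way.

**Last checks**
- **Funnel:** the rim is 0.5° (about 1 mm) off by the top view. The stem hole and the stem are within half a pixel of where they should be.
- **Glassware and stopper:** before-and-after top images show jar_a, the stopper, both spirit bottles, the flask and the tasting glass unmoved. I last saw jar_b standing just before the final funnel correction and did not compare it afterwards.
- **Cap:** the rough final colour fit puts it at about (532, 346) mm, on the tray floor. The fit is poor, 21 × 30 px, but the earlier close pictures show the cap upright.

**What failed or disagreed**
- The scene camera's rim measurement put the funnel at 0.3° when the other views showed about 3°. I treated it as biased and used the others.
- On the way back to the funnel I got a tool-axis sign wrong. The shut fingers passed behind the rod instead of in front, an estimated 10 mm from it. The wrist force after that move was near zero and nothing had shifted.
- The viewer limit stopped me from seeing the final picture, so the last checks are numbers only.

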